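# Gauge a block against a flip stop

## Task

Flip the red stop down until it rests fully home, then slide the wooden block flush along the aluminium fence until its end presses snugly but gently (about 8 N, never over 12) on the end of the stop's screw, keeping it there for a moment. Then let go, flip the stop up again as steeply as it stood at first and leave the block where it was gauged. Do not move the block while the stop is up, and leave the nut, bearing and carton alone.

Things in the scene. Friction and masses are not known exactly. Their poses are not given: they have to be found in the camera images.
- fence: Straight slotted aluminium fence, fixed on the bench, 30 (x) x 340 (y) x 50 (z) mm, black end caps, two low steel feet behind it at y = +-100 mm reaching x = +48 mm. Origin: centre of its underside on the bench top. y runs along the fence, z up; the face the block slides along is the plane x = -15 mm, looking to -x (towards the robot).
- carriage: Blue saddle fixed on top of the fence, carrying the red hinged stop; 34 x 50 mm, 32 mm high. Origin: centre of its underside, on the fence top (50 mm over the bench); axes parallel to the fence's. The stop's hinge pin runs along y through (0, 0, 22) mm. Stop down: a red arm 14 mm wide (y), 12 mm thick reaches from the hinge towards -x, its foot hangs to 8 mm over the bench.
- screw_root (a point): Where the steel gauge screw (diameter 12 mm, along y) leaves the -y face of the red foot. It moves with the stop; with the stop down it lies at (-46, -7, -28) mm in the carriage's frame, 22 mm over the bench. The screw stands out from here by an unknown 3 to 25 mm towards -y, is firm, and its end must be found by feel: the block's +y end has to press on it.
- flip_stop (a joint): Hinge of the red stop, rad: 0 = fully down, resting on its pad (gauging); 1.5 = its upper end, arm nearly upright. Starts up (1.2 to 1.4). Stiff: it stays at any angle where it is left and takes about 1.5 to 3 N at the knob to move, both ways.
- stop_knob (a point): Centre of the black ball knob, diameter 26 mm, at the end of the stop's arm, 100 mm from the hinge axis. It moves in an arc in the carriage's x-z plane: at (-100 cos q, 0, 22 + 100 sin q) mm in the carriage's frame, q = flip_stop; 72 mm over the bench when down. It can be pinched across y from above and turns easily between the fingers.
- wood_block: Loose brown wooden block, 62 (x) x 110 (y) x 38 (z) mm, about 0.17 kg, lying flat (sliding it takes 2 to 5 N) on the bench in front of the fence, on the -y side of the stop. Origin: centre of its underside; its y is its length. Flush on the fence its centre is at x = -46 mm in the fence's frame; gauged, its centre is 65 to 87 mm on the -y side of the carriage's origin.
- nut: Steel nut, 30 x 34 x 13 mm; origin centre of the underside. Leave alone.
- bearing: Ball bearing, diameter 35 mm, 11 mm high; origin centre of the underside. Leave alone.
- carton: Pale grey-beige carton, 60 x 90 x 60 mm, left of the fence; origin centre of the underside. Leave alone.

How it is judged (in metres and radians):
On the way, in this order (a step that is already met when the one before it is completed fails the run):
1. the stop is flipped fully down (value of joint flip_stop below 0.04 rad), for 0.2 s.
2. with the stop down and the block flush along the fence, the block's end presses on the gauge screw with more than 2 N (value of joint flip_stop below 0.06 rad and contact force between wood_block and carriage above 2 N and x of wood_block in the frame of fence between -0.0485 and -0.043 m and angle between the y axis of wood_block and the y axis of fence, either way round below 0.04 rad and y of wood_block in the frame of carriage between -0.089 and -0.063 m), for 0.3 s.
3. the stop is flipped up again (value of joint flip_stop above 1.1 rad), for 0.1 s.
At the end, for the whole second after the job is handed in: The stop is up again (over 1.1 rad) and still; the block lies flat and at rest on the bench where it was gauged, flush along the fence (within about 3 mm and 0.04 rad) with its centre 63 to 89 mm on the -y side of the carriage (value of joint flip_stop above 1.1 rad and y of wood_block in the frame of carriage between -0.089 and -0.063 m and x of wood_block in the frame of fence between -0.0485 and -0.043 m and angle between the y axis of wood_block and the y axis of fence, either way round below 0.04 rad and angle between wood_block's own z axis and vertical below 0.05 rad and height (world z) of wood_block below 0.004 m and linear speed of wood_block below 0.01 m/s and velocity of joint flip_stop between -0.1 and 0.1 rad/s); the robot touches nothing.
It fails at once if the block presses on the stop with over 12 N (contact force between wood_block and carriage above 12 N).
It fails at once if the block is moved (faster than 10 mm/s) while the stop is more than 0.3 rad up (value of joint flip_stop above 0.3 rad and linear speed of wood_block above 0.01 m/s).
It fails at once if the nut, bearing or carton is moved more than 15 mm (distance of any of nut, bearing, carton from where it was at the start of the episode above 0.015 m).
It also fails if it takes over 72 s, if anything falls off the work surface, if the arm or the gripper's body presses on something with over 40 N, if the wrist force passes 120 N, or if a joint passes its speed limit or range.

## Robot

A 6-joint arm with a two-finger parallel gripper is mounted at the origin on a cart in front of the work surface, level with it; the furniture and walls round the work are solid. World frame = base frame: x ahead of the robot, y to its left, z up, the work surface at z = 0. Lengths are in mm, angles in rad, forces in N, time in s.
With the tool pointing down it reaches from about 275 to 825 mm from the base axis. Payload 4.9 kg.
Tool frame: the origin (TCP) lies at the very end of the fingers, on their centre line; the grasp point (between the pads) lies 19 mm behind it; z points along the fingers, y is the line along which they close (so a half turn about z gives the same grasp; the last joint's range is limited). The gripper opens to 85 mm and grips with 20 to 120 N. Pads are 22 mm wide; open, the fingers measure 114 mm over their backs; the gripper's body (76 mm by 85 mm) begins 54 mm behind the grasp point. The pads swing forward as they close: fully open they stand 13 mm farther back than shut.
Start: joints at [-1.38, 0.326, -0.193, 1.052, 0, 1.437], TCP at [175.528, -521.257, 197.681] pointing down, gripper open.
Joint ranges: [-2.65, 2.65], [-0.97, 1.79], [-1.3, 1.35], [-1.93, 2.1], [-1.47, 1.37], [-3.14, 3.14]. Speed limits (rad/s): [2.57, 2.57, 3.14, 3.14, 3.14, 3.14].

## Interface

Orientations are given as [roll, pitch, yaw] about the fixed x, y, z axes, in that order (R = Rz(yaw) Ry(pitch) Rx(roll)).
In Python, from bench import bot, solve_ik, imaging gives the robot as it stands. Calls block until the motion is done:
- bot.move_ptp(position, orientation): joint-space move of the TCP to a pose.
- bot.movel(position, rot=None, max_speed=150, threshold=None): straight line of the TCP; rot=None keeps the orientation; max_speed is the mean speed in mm/s. With threshold (N) it stops when the force on the tool has changed by that much, and returns True; else False.
- bot.move_j(angles): joint-space move.
- bot.grip(opening, effort=None): opening from 0.0 (shut) to 1.0 (fully open); effort is the grip in N (None keeps the last); returns when the fingers have stopped.
- bot.dwell(seconds).
- solve_ik(position, orientation): joint angles nearest the present ones, or None.
- bot.get_state(): the state.
- imaging.capture(name): name is "scene" or "side" or "wrist"; returns the picture (384x512x3 uint8, blue, green, red); there is no depth.
- imaging.camera_model(name): a dict with "K" (3x3 intrinsics, pixels), "position" and "rotation" of the camera in the world. Camera axes: x right, y up, looking along -z (the intrinsics and any distortion apply to the point x, -y, -z); pixel columns grow to the right and rows downward; lengths in mm; the calibration is good to about 2 mm. A picture is of the moment at which its call begins: read the wrist's pose just before it. camera_model takes no time and is no camera call; for the wrist camera it gives the pose at the moment of the call.
A pose or a line that the arm cannot do raises bot.IKError and nothing moves.
- bot.sign_off(): hands the job in; it is judged then, once.
The state is a dict: "t": time; "qpos": joint angles; "joint_velocities": joint speeds; "effort": joint torques, N m; "tcp_pos": TCP position; "orientation": TCP orientation; "contact_force": force on the tool from outside, world axes, zero at the start; "wrist_torque": the same for the moment, N m; "opening": opening from 0.0 (shut) to 1.0 (fully open); "gripper_force": force on a finger pad.
Only numpy, scipy, OpenCV 4.12 (cv2) and the standard library are available. Lean on these libraries where they do the work, as an engineer would, in place of code of your own. Each camera call takes 0.05 s, during which the arm holds its last target. There are 200 camera calls.

## Working session

There is one attempt and no reset: what is moved stays moved. The work goes in short steps, each a Python script; the robot and the scene stay as the last script left them, time stands still between calls to the robot, and variables do not carry over. Pictures are saved under pics/ and viewed, at most 10 in all, crops included, and the job is handed in when it is done.

```bash
ls; mkdir -p pics; python3 - <<'E'
from bench import bot, imaging
import cv2
for n in ("scene","side"):
    cv2.imwrite(f"pics/{n}0.png",cv2.resize(imaging.capture(n),(800,600),interpolation=cv2.INTER_CUBIC))
    print(imaging.camera_model(n))
print(imaging.camera_model("wrist")); print(bot.get_state())
E
```

```text
pics
{'K': array([[377.65453429,   0.        , 257.75214366],
       [  0.        , 377.65453429, 190.88966733],
       [  0.        ,   0.        ,   1.        ]]), 'position': array([-175.05601451,  679.08931219,  492.80320819]), 'rotation': array([ 1.04043629,  0.02233321, -2.10847663])}
{'K': array([[381.05247164,   0.        , 264.54737102],
       [  0.        , 381.05247164, 190.25024843],
       [  0.        ,   0.        ,   1.        ]]), 'position': array([ 527.26449671, -429.0782052 ,  462.152467  ]), 'rotation': array([ 1.12394507, -0.01474072,  0.10040133])}
{'K': array([[308.1557308 ,   0.        , 256.34162179],
       [  0.        , 308.1557308 , 181.35719911],
       [  0.        ,   0.        ,   1.        ]]), 'position': array([ 238.81181467, -499.7484294 ,  373.49119713]), 'rotation': array([-0.26626877,  0.00188567, -1.24622893])}
{'t': 0.1, 'qpos': array([-1.38014900e+00,  3.26871869e-01, -1.93511408e-01,  1.05203259e+00,
       -5.64956141e-06,  1.43661107e+00]), 'joint_velocities': array([ 0.00060414,  0.00057717,  0.00357902, -0.00062613, -0.00022103,
        0.00069891]), 'effort': array([ 1.03826023e-03, -4.44240403e+01,  2.63036728e+01,  7.91548518e-03,
       -8.40282860e-05, -2.28858681e-06]), 'tcp_pos': array([ 175.43378339, -520.63316919,  196.96861242]), 'orientation': array([-3.13998691e+00, -2.11068374e-04,  3.24832424e-01]), 'contact_force': array([-0.79253166, -0.39990075, -0.00460719]), 'wrist_torque': array([0.0332984 , 0.0276446 , 0.00361436]), 'gripper_force': 0.0, 'opening': 0.9947571692706079}
```

View pics/scene0.png

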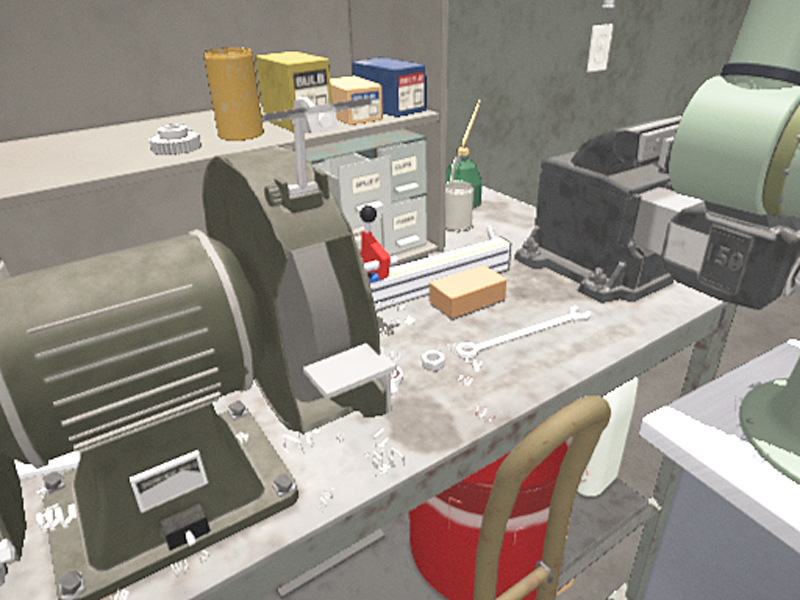

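View pics/side0.png

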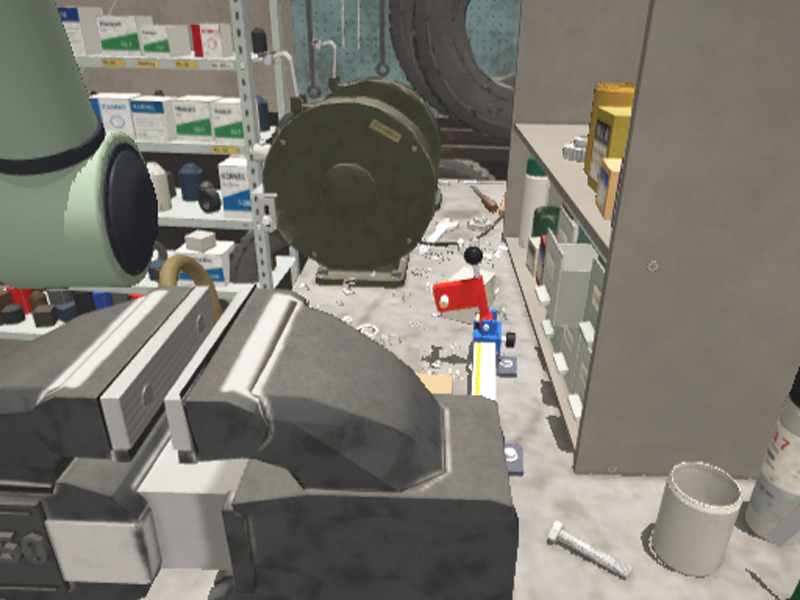

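Scene: knob (369,213), red arm up, block top around (470,285), fence from (375,290) to (510,245), grinder at left. Side: knob (473,256), carriage (487,330), and the fence is end-on. I'll triangulate the knob and rough out the block and fence.

```bash
cat > h.py <<'E'
import numpy as np, cv2
from scipy.spatial.transform import Rotation as R
from scipy.optimize import least_squares
from bench import bot, solve_ik, imaging
def rot(m):
    r=np.asarray(m["rotation"]); return r if r.shape==(3,3) else R.from_euler("xyz",r).as_matrix()
def ray(m,uv):
    K=m["K"]; d=np.array([(uv[0]-K[0,2])/K[0,0],-(uv[1]-K[1,2])/K[1,1],-1.])
    d=rot(m)@d; return m["position"],d/np.linalg.norm(d)
def onz(m,uv,z):
    p,d=ray(m,uv); return p+d*(z-p[2])/d[2]
def proj(m,P):
    c=(np.atleast_2d(P)-m["position"])@rot(m); K=m["K"]
    return np.c_[K[0,2]+K[0,0]*c[:,0]/-c[:,2],K[1,2]+K[1,1]*-c[:,1]/-c[:,2]]
def tri(rays):
    A=sum(np.eye(3)-np.outer(d,d) for p,d in rays); b=sum((np.eye(3)-np.outer(d,d))@p for p,d in rays)
    return np.linalg.solve(A,b)
E
python3 - <<'E'
from h import *
s,d=imaging.camera_model("scene"),imaging.camera_model("side")
print("knob",tri([ray(s,(369*.64,213*.64)),ray(d,(473*.64,256*.64))]))
for uv in [(430,289),(482,268),(506,284),(453,301)]: print("blk",onz(s,np.array(uv)*.64,38))
for uv in [(509,238),(372,279)]: print("fence top",onz(s,np.array(uv)*.64,50))
print("nut",onz(s,np.array((432,360))*.64,5))
E
```

```text
knob [536.96095433 319.13828323 169.07550626]
blk [497.82744402 240.07539458  38.        ]
blk [510.05425681 129.23038931  38.        ]
blk [445.91414642 131.01513088  38.        ]
blk [448.19970367 231.10129546  38.        ]
fence top [557.78700152  33.39449783  50.        ]
fence top [556.65578899 310.68434777  50.        ]
nut [377.96938067 314.83312251   5.        ]
```

```bash
python3 - <<'E'
from h import *
print(onz(imaging.camera_model("scene"),np.array((385,410))*.64,0), onz(imaging.camera_model("scene"),np.array((300,490))*.64,0))
bot.movel([176,-521,340]); print(solve_ik([440,200,300],[np.pi,0,0]))
bot.move_ptp([440,200,300],[np.pi,0,0]); m=imaging.camera_model("wrist")
cv2.imwrite("pics/w0.png",cv2.resize(imaging.capture("wrist"),(800,600),interpolation=cv2.INTER_CUBIC))
import pickle; pickle.dump(m,open("w0.pkl","wb")); s=bot.get_state(); print(s["t"],s["tcp_pos"],s["qpos"],m)
E
```

```text
[ 3.27580957e+02  4.18004557e+02 -5.68434189e-14] [264.70367159 557.45256402   0.        ]
[ 0.27375325  0.15097768 -0.16091103  1.25890762  0.         -2.86783941]
4.825 [440.20492045 199.74474476 300.01087071] [ 2.73161925e-01  1.51066305e-01 -1.60778141e-01  1.25886989e+00
 -5.52239304e-05 -2.86775847e+00] {'K': array([[308.1557308 ,   0.        , 256.34162179],
       [  0.        , 308.1557308 , 181.35719911],
       [  0.        ,   0.        ,   1.        ]]), 'position': array([506.99563697, 199.60046562, 476.49431903]), 'rotation': array([-2.66573332e-01,  4.83098469e-04, -1.57168400e+00])}
```

View pics/w0.png

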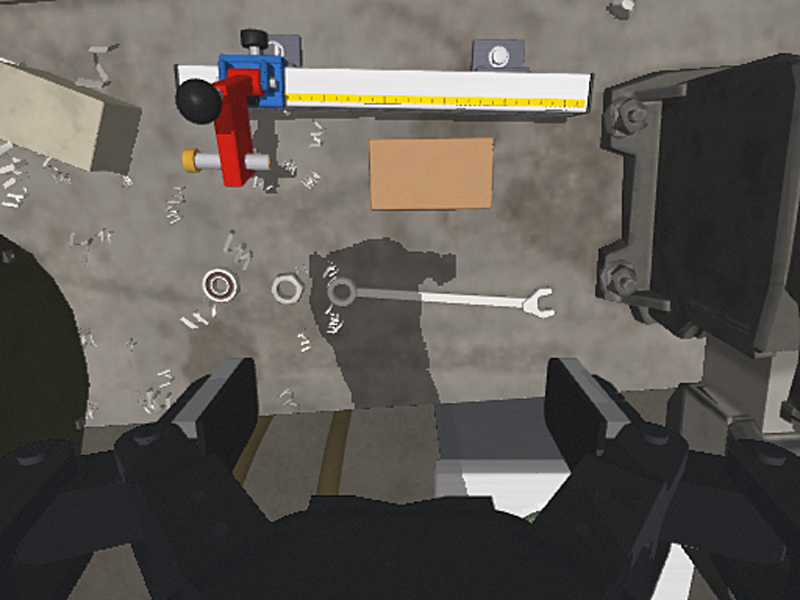

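Wrist view: fence top from (177,66) to (592,73), knob (198,101), screw end about (270,161), block top (370,139)-(493,138)-(492,209)-(371,210), nut (287,289), bearing (220,285), carton at left. I'll enlarge the working area.

```bash
python3 - <<'E'
import cv2
im=cv2.imread("pics/w0.png")[30:225,160:610]
cv2.imwrite("pics/w0c.png",cv2.resize(im,(800,347),interpolation=cv2.INTER_CUBIC))
E
```

```text
(no output)
```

View pics/w0c.png

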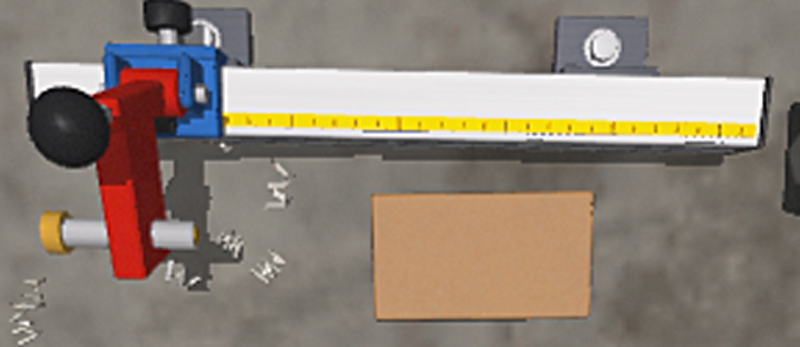

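```bash
python3 - <<'E'
from h import *
import pickle
m=pickle.load(open("w0.pkl","rb"))
c=lambda x,y:((x/1.7778+160)*.64,(y/1.7778+30)*.64)
s,d=imaging.camera_model("scene"),imaging.camera_model("side")
rs=[ray(s,(369*.64,213*.64)),ray(d,(473*.64,256*.64)),ray(m,c(68,127))]
k=tri(rs);print("knob",k); print([proj(x,k)[0]/.64 for x in (s,d)],(proj(m,k)[0]/.64-[160,30])*1.7778)
F=np.array([onz(m,c(*p),50)[:2] for p in [(27,62),(771,78),(760,147),(222,138),]]);print("F",F)
B=np.array([onz(m,c(*p),38)[:2] for p in [(372,195),(593,192),(590,318),(376,321)]]);print("B",B,B.mean(0))
e=B[[0,3]].mean(0)-B[[1,2]].mean(0);print("blk len,yaw",np.hypot(*e),-np.arctan2(e[0],e[1]))
for a,b in((0,1),(3,2)):
  e=F[a]-F[b];print("fence len,yaw",np.hypot(*e),-np.arctan2(e[0],e[1]))
for z in(50,82): print("carr right",[onz(m,c(*p),z)[:2] for p in((222,138),(220,48),(105,44))])
for n,p in (("nut",(287,289)),("bear",(220,285))): print(n,onz(m,np.array(p)*.64,10)[:2])
E
```

```text
knob [536.49806296 320.11597593 169.22891953]
[array([368.82249476, 213.56833421]), array([472.97229553, 255.16417659])] [ 70.6848072 126.3514279]
F [[575.75004817 383.88514963]
 [568.60807994  41.2640473 ]
 [538.51038923  43.28869737]
 [542.73962949 296.35962688]]
B [[517.29532469 227.11416463]
 [518.60836239 118.67906163]
 [457.13489451 117.13353383]
 [455.70406687 226.18315399]] [487.18566212 172.27747852]
blk len,yaw 108.75101563952316 0.012615689663059508
fence len,yaw 342.6955317377872 -0.02084207309748697
fence len,yaw 253.10626589447725 -0.016710124002833084
carr right [array([542.73962949, 296.35962688]), array([581.57499718, 294.78299492]), array([583.30637651, 347.26697891])]
carr right [array([540.05774673, 289.09975723]), array([575.97928483, 287.64142045]), array([577.58075824, 336.18751498])]
nut [373.81539176 314.34740091]
bear [378.04806954 381.45634926]
```

```bash
cat >> h.py <<'E'
PSI=-0.019; O=[np.pi,0,PSI]
u=np.array([np.cos(PSI),np.sin(PSI)]); v=np.array([-np.sin(PSI),np.cos(PSI)])
C=np.array([559.0,319.7]); DZ=21.
def knob(q,r=100.): return np.r_[C-r*np.cos(q)*u, 72+r*np.sin(q)-DZ]
def st(k=""):
    s=bot.get_state(); print(k,round(s["t"],2),s["tcp_pos"].round(1),s["contact_force"].round(1),"op",round(s["opening"],3),"gf",round(s["gripper_force"],1)); return s
E
python3 - <<'E'
from h import *
Q=1.335
bot.grip(.6,30); p=knob(Q)
bot.move_ptp(p+[0,0,90],O); bot.movel(p+[0,0,50],max_speed=120)
print(bot.movel(p,max_speed=60,threshold=5)); st("at")
cv2.imwrite("pics/side1.png",cv2.resize(imaging.capture("side")[100:250,230:400],(800,706))[:600])
bot.grip(0.0,30); st("gripped")
E
```

```text
False
at 7.42 [536.  320.3 148.6] [-0.5  1.2 -0.1] op 0.598 gf 0.0
gripped 8.02 [535.8 320.3 148.5] [0.2 0.8 1.4] op 0.001 gf 0.7
```

View pics/side1.png

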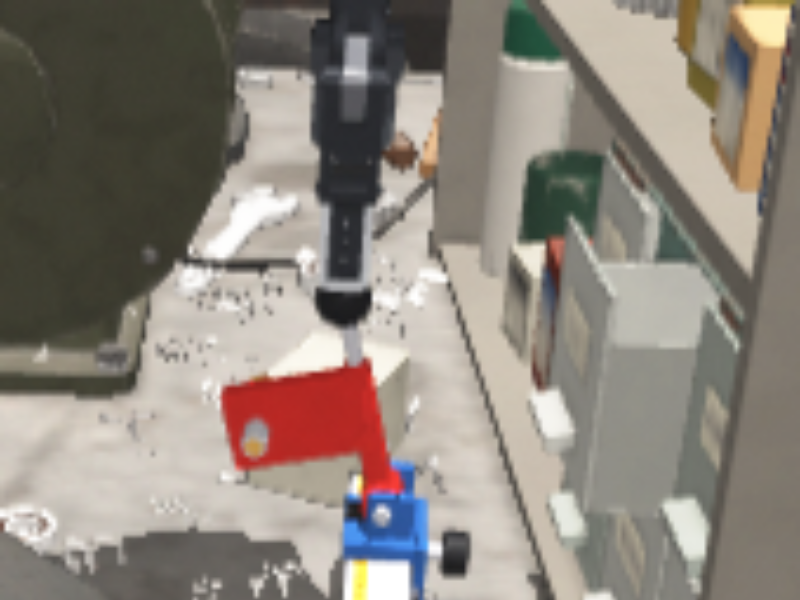

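Before gripping, the knob (343,305) shows below the finger tips (about 343,285). The fingers then shut completely, so the grasp missed. I'll look again from both sides.

```bash
python3 - <<'E'
from h import *
a=cv2.resize(imaging.capture("side")[100:230,240:370],(400,400)); b=cv2.resize(imaging.capture("scene")[100:200,190:290],(400,400))
cv2.imwrite("pics/c2.png",np.hstack([a,b])); s=st()
for n in("side","scene"): print(n,proj(imaging.camera_model(n),[s["tcp_pos"],[536.5,320,169]]))
E
```

```text
8.12 [535.8 320.3 148.5] [0.1 0.2 1.6] op -0.001 gf 0.9
side [[301.82676323 172.37232633]
 [302.69628908 163.42717216]]
scene [[236.56883621 145.30681392]
 [236.09673321 136.76753002]]
```

View pics/c2.png

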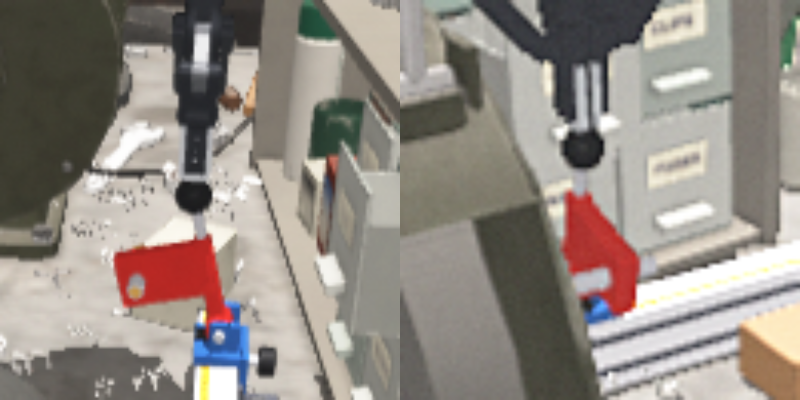

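The knob still stands where it was (side 303,163). The finger tips end at its top, about 33 mm above the reported TCP. In the first wrist picture the tips also measure about 34 mm short. I'll check this by touching the fence top, which is known to be at z = 50.

```bash
python3 - <<'E'
from h import *
p=st()["tcp_pos"]; bot.movel(p+[0,0,40]); print(bot.get_state()["orientation"])
bot.movel([556,230,80],max_speed=200); st("above")
print(bot.movel([556,230,12],max_speed=25,threshold=4)); st("touch")
bot.movel([556,230,80],max_speed=200); st("free")
E
```

```text
8.12 [535.8 320.3 148.5] [0.1 0.2 1.6] op -0.001 gf 0.9
[-3.14140361e+00 -7.30842530e-04 -1.90534923e-02]
above 9.4 [556.3 230.6  80.4] [-0.2  0.8 -0.3] op 0.001 gf 0.0
True
touch 11.64 [556.  230.   16.5] [ 0.1 -0.8  4.4] op 0.002 gf 2.2
free 12.12 [556.4 230.1  80.4] [ 0.5 -0.5 -0.7] op 0.0 gf 0.0
```

Confirmed: the real tip is 33.5 mm above the reported TCP. I'll correct for that and pinch the knob again.

```bash
sed -i 's/DZ=21\./TIP=33.5; DZ=55./' h.py; python3 - <<'E'
from h import *
Q=1.335; p=knob(Q)
bot.movel([p[0],p[1],p[2]+60],max_speed=200); bot.grip(.6,30)
if bot.movel(p,max_speed=100,threshold=6): st("HIT"); raise SystemExit
bot.grip(0.0,30); s=st("gripped")
if s["opening"]<.2: raise SystemExit
for q in np.linspace(Q,0.1,9)[1:]:
    bot.movel(knob(q),max_speed=100); s=bot.get_state(); print(round(q,2),s["contact_force"].round(1),round(s["opening"],3))
    if np.linalg.norm(s["contact_force"])>25: break
st("end")
E
```

```text
gripped 14.57 [536.3 320.9 115.3] [-0.4  1.6  4.9] op 0.28 gf 29.4
1.18 [-3.1  2.3  4.9] 0.282
1.03 [-3.   4.8  3. ] 0.286
0.87 [-1.   4.9 -1.1] 0.279
0.72 [-0.2  5.1 -2.7] 0.281
0.56 [ 3.7  5.3 -2.9] 0.282
0.41 [ 3.5  5.6 -2.4] 0.28
0.25 [ 2.5  5.9 -2.3] 0.285
0.1 [ 2.6  5.7 -2.1] 0.281
end 17.04 [460.1 322.3  25.9] [ 2.6  5.7 -2.1] op 0.281 gf 30.8
```

```bash
python3 - <<'E'
from h import *
p=knob(-.08); print(bot.movel(p,max_speed=30,threshold=9)); s=st("home"); bot.dwell(.3); st()
cv2.imwrite("pics/c3.png",np.hstack([cv2.resize(imaging.capture("side")[130:260,230:360],(400,400)),cv2.resize(imaging.capture("scene")[120:220,190:290],(400,400))]))
bot.grip(.6); bot.movel(s["tcp_pos"]+[0,0,75],max_speed=200); st()
E
```

```text
True
home 17.51 [459.6 322.5  13.6] [ 1.3 -0.3 -0. ] op 0.281 gf 31.3
 17.81 [459.6 322.6  14.1] [ 1.5 -2.3 -1.3] op 0.281 gf 31.3
 18.8 [459.8 322.7  88.9] [ 0.5 -0.4 -0.5] op 0.601 gf 0.0
```

View pics/c3.png

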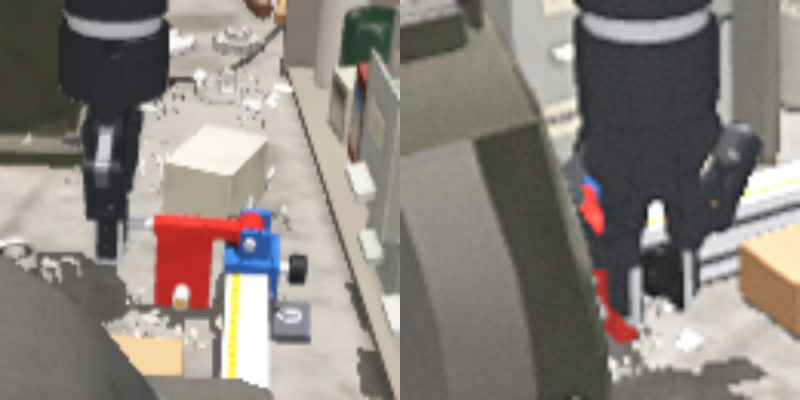

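The arm looks level and the fingers have let go. To be sure it is home, I'll press the knob from above with shut fingers and read its height. Then I'll seat the block on the fence.

```bash
python3 - <<'E'
from h import *
p=st()["tcp_pos"]; bot.grip(0.0)
print(bot.movel([p[0],p[1],44],max_speed=40,threshold=9)); s=st("press"); print("knob top",s["tcp_pos"][2]+TIP)
bot.movel(s["tcp_pos"]+[0,0,50],max_speed=200)
# to the block's -x face
zb=18-TIP
bot.movel([425,172,90],max_speed=250); bot.movel([425,172,zb],max_speed=150); st("low")
print(bot.movel([440,172,zb],max_speed=60,threshold=4)); st("near")
print(bot.movel([485,172,zb],max_speed=25,threshold=9)); st("pushed")
E
```

```text
18.8 [459.8 322.7  88.9] [ 0.5 -0.4 -0.5] op 0.601 gf 0.0
True
press 20.23 [459.5 322.6  51.1] [-2.2 -1.5  6.8] op -0.0 gf 3.8
knob top 84.57292081599317
low 22.25 [425.6 172.6 -15.1] [-0.2  0.4  0.1] op 0.002 gf 0.0
False
near 22.65 [441.  172.  -15.1] [-1.1 -0.4  0.3] op -0.003 gf 0.0
True
pushed 23.82 [467.9 171.9 -16.3] [-0.3  0.8 -0.2] op 0.002 gf 0.0
```

Knob top at 84.6 mm (85 expected), so the stop is home. The block stopped at the predicted flush line. Next, the push on its end.

```bash
python3 - <<'E'
from h import *
zb=18-TIP
p=st()["tcp_pos"]; bot.movel([455,172,zb],max_speed=100); bot.movel([455,172,40],max_speed=250)
m=imaging.camera_model("wrist")
bot.movel([509,82,40],max_speed=250); bot.movel([509,82,zb],max_speed=200); 
bot.movel([509,92,zb],max_speed=80); st("low")
print(bot.movel([509.2,118,zb],max_speed=20,threshold=2.5)); s=st("contact")
y0=s["tcp_pos"][1]
for y in np.linspace(y0+8,y0+52,4):
    hit=bot.movel([509.2+(y-y0)*.03,y,zb],max_speed=30,threshold=9); s=st(f"{hit}")
    if hit: break
E
```

```text
23.82 [467.9 171.9 -16.3] [-0.3  0.8 -0.2] op 0.002 gf 0.0
low 25.73 [510.   92.8 -14.3] [-0.7 -0.2  0.5] op 0.0 gf 0.0
False
contact 27.18 [509.2 118.1 -15.5] [-0.1 -0.3  0.1] op -0.005 gf 0.0
False 27.59 [509.5 126.5 -15.5] [0.5 0.2 0.4] op 0.001 gf 0.0
False 28.23 [509.8 141.1 -15.5] [ 0.3  0.6 -0. ] op 0.003 gf 0.0
False 28.88 [510.5 155.8 -15.5] [-0.3 -1.   0.5] op 0.001 gf 0.0
False 29.52 [510.8 170.5 -15.5] [0.3 1.  0.6] op -0.007 gf 0.0
```

```bash
python3 - <<'E'
from h import *
cv2.imwrite("pics/w4.png",cv2.resize(imaging.capture("wrist"),(800,600),interpolation=cv2.INTER_CUBIC))
import pickle; pickle.dump(imaging.camera_model("wrist"),open("w4.pkl","wb"))
E
```

```text
(no output)
```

View pics/w4.png

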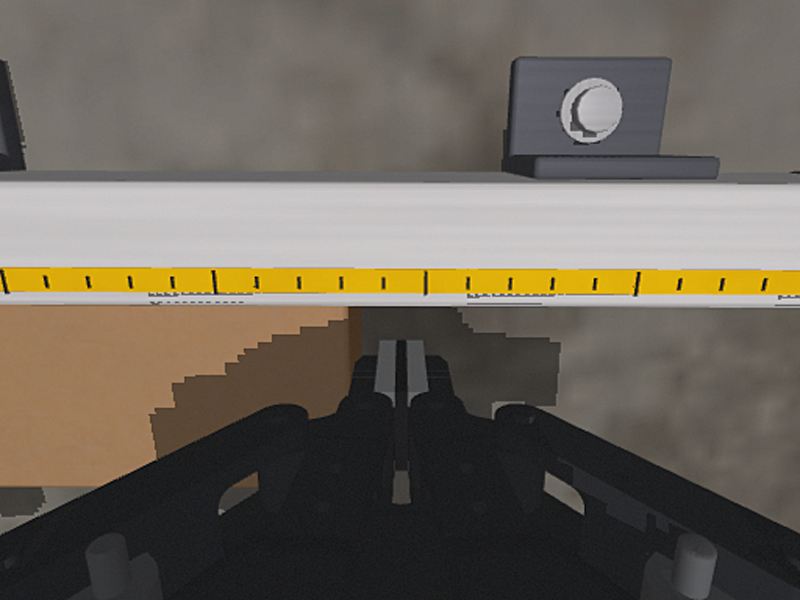

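The picture shows the shut fingers (400,370) and the block's -y end top edge at column 349. The near block corner is hidden, and the block runs under the fence edge line (row 306), so it is flush.

```bash
python3 - <<'E'
from h import *
import pickle
m=pickle.load(open("w4.pkl","rb"))
print(onz(m,np.array((349,320))*.64,38),onz(m,np.array((360,320))*.64,38), onz(m,np.array((361,340))*.64,0))
print(onz(m,np.array((100,487))*.64,38),"fence near edge",onz(m,np.array((10,303))*.64,50),onz(m,np.array((790,306))*.64,50))
st()
E
```

```text
[534.54128049 183.63845931  38.        ] [534.49255339 180.66685401  38.        ] [513.01139411 184.41173787   0.        ]
[482.43997806 261.08721323  38.        ] fence near edge [544.6250264  263.95349521  50.        ] [540.75202882  75.80908634  50.        ]
 29.57 [510.8 170.3 -15.5] [0.1 0.1 0.2] op -0.002 gf 0.0
```

The block's end is at y = 184, so it followed the fingers and is still flush, though not yet on the screw. I'll creep on with a gentle force stop.

```bash
python3 - <<'E'
from h import *
p=bot.get_state()["tcp_pos"]; zb=-15.5
hit=bot.movel([p[0]+.8,p[1]+26,zb],max_speed=6,threshold=8); s=st(f"{hit}")
for _ in range(3): bot.dwell(.15); st("hold")
E
```

```text
True 31.12 [510.5 173.6 -15.8] [ 0.9 -2.2  0.4] op -0.003 gf 0.3
hold 31.27 [509.9 173.5 -16.2] [-0.5 -0.2 -0.1] op -0.0 gf 0.0
hold 31.43 [509.8 173.2 -16.3] [-0.2 -0.4 -0.2] op 0.001 gf 0.0
hold 31.57 [509.9 173.1 -16.2] [-0.2  0.   0.3] op -0.001 gf 0.0
```

```bash
python3 - <<'E'
from h import *
y=bot.get_state()["tcp_pos"][1]-.2
for i in range(16):
    y+=.3; bot.movel([510.6,y,-15.5],max_speed=5,threshold=9.5); bot.dwell(.1); s=bot.get_state(); f=s["contact_force"]; print(round(s["t"],2),round(y,2),s["tcp_pos"].round(2),f.round(1))
    if -f[1]>7.5: break
for _ in range(4): bot.dwell(.15); st("hold")
E
```

```text
32.0 173.24 [510.61 173.24 -15.47] [ 0.2  0.7 -0.3]
32.35 173.54 [510.59 173.53 -15.52] [ 0.4 -0.9  0.2]
32.7 173.84 [510.62 173.61 -15.52] [-0.3 -1.3  0.1]
33.05 174.14 [510.6  173.68 -15.5 ] [-0.7 -4.   1.1]
33.4 174.44 [510.57 173.74 -15.51] [ 0.3 -5.8  1. ]
33.75 174.74 [510.59 173.72 -15.49] [ 0.2 -5.8  1.1]
34.1 175.04 [510.54 173.7  -15.52] [ 0.1 -6.8  1.2]
34.45 175.34 [510.59 173.71 -15.48] [ 0.  -6.2  1.3]
34.8 175.64 [510.58 173.72 -15.49] [-0.2 -8.3  2.3]
hold 34.95 [510.6 173.7 -15.5] [-0.7 -8.5  2.7] op 0.0 gf 4.2
hold 35.1 [510.6 173.7 -15.5] [-0.8 -8.3  2.2] op -0.003 gf 4.2
hold 35.25 [510.6 173.7 -15.5] [ 0.6 -8.8  1. ] op 0.0 gf 4.2
hold 35.4 [510.6 173.7 -15.5] [ 0.6 -9.   2.1] op 0.003 gf 4.2
```

```bash
python3 - <<'E'
from h import *
bot.movel([510.6,176.0,-15.5],max_speed=5); 
for _ in range(4): bot.dwell(.15); s=st("hold")
bot.movel([510.2,172.5,-15.5],max_speed=6); st("off"); bot.movel([510,158,-15.5],max_speed=60); bot.movel([510,158,90],max_speed=200)
k=knob(0); k[:2]=[459.6,322.5]
bot.movel([k[0],k[1],90],max_speed=200); bot.grip(.6)
if bot.movel(k,max_speed=80,threshold=6): st("HIT"); raise SystemExit
bot.grip(0.,30); st("gripped")
E
```

```text
hold 35.8 [510.6 173.8 -15.5] [ 0.8 -9.   2.3] op 0.002 gf 4.7
hold 35.95 [510.6 173.7 -15.5] [-0.  -9.5  2. ] op 0.002 gf 4.7
hold 36.1 [510.6 173.7 -15.5] [-0.5 -9.4  2. ] op -0.001 gf 4.7
hold 36.25 [510.6 173.7 -15.5] [-0.1 -9.3  2.6] op 0.002 gf 4.7
off 36.98 [510.2 173.  -15.5] [ 0.5 -0.5  0.3] op -0.002 gf 0.0
gripped 41.02 [460.  322.3  17.7] [ 0.4 -2.1  5.4] op 0.284 gf 29.2
```

```bash
python3 - <<'E'
from h import *
for q in np.linspace(0,1.345,10)[1:]:
    bot.movel(knob(q),max_speed=40 if q<.5 else 80); s=bot.get_state(); print(round(q,2),s["contact_force"].round(1),round(s["opening"],3))
    if np.linalg.norm(s["contact_force"])>25: break
s=st("up"); bot.dwell(.2); bot.grip(.6); bot.movel(s["tcp_pos"]+[0,0,80],max_speed=120); bot.movel([440,200,300-TIP],max_speed=250); st()
import pickle; pickle.dump(imaging.camera_model("wrist"),open("w5.pkl","wb"))
cv2.imwrite("pics/w5.png",cv2.resize(imaging.capture("wrist"),(800,600),interpolation=cv2.INTER_CUBIC)[:420])
E
```

```text
0.15 [2.5 2.4 0.1] 0.279
0.3 [-0.8  5.3  0.1] 0.28
0.45 [-0.4  5.7 -1.4] 0.276
0.6 [-1.8  4.   0.5] 0.277
0.75 [-3.2  5.2  2.5] 0.283
0.9 [-2.5  4.9  2.6] 0.287
1.05 [-1.7  4.4  3.9] 0.276
1.2 [-1.6  4.7  2.7] 0.282
1.34 [-0.6  5.6  2.1] 0.282
up 44.59 [536.3 320.6 114.5] [-0.6  5.6  2.1] op 0.282 gf 30.1
 46.82 [440.4 200.4 266. ] [ 0.2  0.2 -0.6] op 0.601 gf 0.0
```

View pics/w5.png

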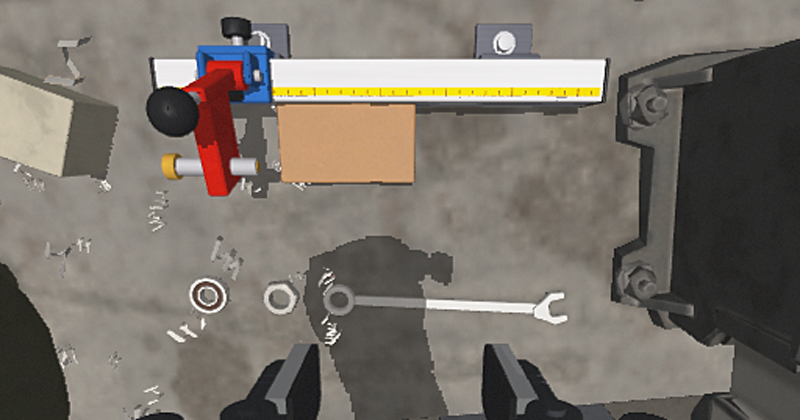

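The stop is up with the knob at (172,111). The block is flush, with its top spanning (278,104) to (414,184), and the nut, bearing and carton look undisturbed. One quick numerical check, then hand in.

```bash
python3 - <<'E'
from h import *
import pickle
m=pickle.load(open("w5.pkl","rb"))
B=np.array([onz(m,np.array(p)*.64,38)[:2] for p in [(277,104),(415,104),(413,184),(281,182)]]);b=B.mean(0)
print(B.round(1),"rel carriage y",(b-C)@v,"x",(b-C)@u,"carton/nut/bear",onz(m,np.array((280,297))*.64,10)[:2],onz(m,np.array((208,296))*.64,10)[:2])
e=B[3]-B[2];print(-np.arctan2(e[0],e[1]))
if -88<(b-C)@v<-64: print(bot.sign_off())
E
```

```text
[[543.  295.3]
 [541.  186.6]
 [479.1 189. ]
 [482.8 297.4]] rel carriage y -78.49194377441408 x -46.06965707994522 carton/nut/bear [375.14712552 314.41045124] [377.45841427 381.85514358]
-0.034132446468409725
the job is handed in; nothing more can be done
None
```

The job is handed in, but the interface gave no verdict: the block was pressed on the gauge screw with about 9 N at the tool (screw force not measured directly) and left about 78 mm on the -y side of the carriage, flush on the fence, and the stop is back up at about 1.34 rad.

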